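# Put the panel-beating dollies back in their foam inserts

## Task

The panel work is finished: put each of the four steel dollies away in the foam insert whose cut-out has its shape, the same way round as the cut-out, so that it lies flat and fully down in it, and let go. Set them down rather than dropping them, and leave the rivet jar and the primer tin standing where they are.

Things in the scene. Friction and masses are not known exactly. Their poses are not given: they have to be found in the camera images.
- heel_mid (a point): Heel dolly: forged bare-steel block shaped in plan like a shoe heel, 58 mm wide (x) by 64 mm long (y) by 30 mm high, 0.6 kg: square end at -y, broad rounded end at +y. Sides facing +-x flat, parallel, upright from y = -20 to +20 mm, gripped across x. Origin half-way up (15 mm), midway along these sides: the square end is at y = -20, the rounded end at y = +44 mm; z up.
- toe_mid (a point): Toe dolly: forged bare-steel block, the longest and narrowest of the four, 40 mm wide (x) by 105 mm long (y) by 30 mm high, 0.6 kg: square end at -y, tapering to a blunt rounded tip at +y. Its sides facing +-x are flat, parallel and upright from y = -52 to +14 mm, gripped across its 40 mm width. Origin at its centre in plan, half-way up (15 mm above its underside); z up.
- egg_mid (a point): Egg dolly: oval bare-steel block with domed top, 50 mm wide (x) by 84 mm long (y) by 30 mm high at the crown, 0.55 kg. Its sides facing +-x are flat, parallel and upright from y = -13 to +13 mm and up to 22 mm height, gripped across its 50 mm width. Both ends alike. Origin at its centre in plan, half-way up (15 mm above its underside); z up.
- rail_mid (a point): Rail dolly: bare-steel block, an H seen from above (short piece of double-headed rail lying on its side), 60 mm (x) by 56 mm (y) by 30 mm high, 0.5 kg: two bars 15 mm thick and 56 mm long (y) at x = +-22.5 mm joined by a web 26 mm wide (y). Grip across x on the bars' flat outer faces. Both ends alike. Origin at its centre in plan, half-way up (15 mm above its underside); z up.
- insert_heel: Heel insert: fixed black foam tile 90 (x) by 140 (y) by 12 mm high with a heel-shaped cut-out, rounded end at +y; the cut-out is 8 mm larger all round than the heel dolly, 8 mm deep, its yellow floor 4 mm above the bench. Origin: underside, below the cut-out, where the dolly's origin belongs (19 mm up when home). Axes as the dolly's when home; the tile spans y = -58 to +82 mm.
- insert_toe: Toe insert: fixed black foam tile 90 (x) by 140 (y) by 12 mm high with a long tapering cut-out, tip at +y; the cut-out is 8 mm larger all round than the toe dolly, 8 mm deep, its yellow floor 4 mm above the bench. Origin: underside, below the cut-out, where the dolly's origin belongs (19 mm up when home). Axes as the dolly's when home.
- insert_egg: Egg insert: fixed black foam tile 90 (x) by 140 (y) by 12 mm high with an oval cut-out, long along y; the cut-out is 8 mm larger all round than the egg dolly, 8 mm deep, its yellow floor 4 mm above the bench. Origin: underside, below the cut-out, where the dolly's origin belongs (19 mm up when home). Axes as the dolly's when home, or half a turn off.
- insert_rail: Rail insert: fixed black foam tile 90 (x) by 140 (y) by 12 mm high with an H-shaped cut-out whose two long bars run along y, at +-x; the cut-out is 8 mm larger all round than the rail dolly, 8 mm deep, its yellow floor 4 mm above the bench. Origin: underside, below the cut-out, where the dolly's origin belongs (19 mm up when home). Axes as the dolly's when home, or half a turn off.
- jar_mid (a point): Small closed glass jar of brass rivets with a metal lid, 50 mm diameter, 66 mm high, standing among the dollies. To be left alone. Origin on its axis, half-way up.
- tin_mid (a point): Small primer tin, bare metal with a dark-red band, 53 mm diameter, 53 mm high, standing among the dollies. To be left alone. Origin on its axis, half-way up.
Not all that is in view belongs to the job. Leave any blue or purple look-alike of the part that bears heel_mid alone.

How it is judged:
By the outcome, as a careful person would: the job done as asked, in the order asked, and still so for the second after the job is handed in, with the robot touching nothing.
It also fails if it takes over 106 s, if anything falls off the work surface, if the arm or the gripper's body presses on something with over 40 N, if the wrist force passes 120 N, or if a joint passes its speed limit or range.

## Robot

A 7-joint arm with a two-finger parallel gripper is mounted at the origin on the work surface. World frame = base frame: x ahead of the robot, y to its left, z up, the work surface at z = 0. Lengths are in m, angles in degrees, forces in N, time in s.
With the tool pointing down it reaches from about 0.35 to 0.775 m from the base axis. Payload 3.1 kg.
Tool frame: the origin (TCP) lies on the centre line of the jaws, within the pads' length; the fingertips stand 17 mm ahead of it and the grasp point (between the pads) lies 2 mm behind it (robot.tip_reach is the distance from the TCP to the fingertips, in m); z points along the fingers, y is the direction in which the jaws open and shut (so a half turn about z gives the same grasp; the last joint's range is limited). The gripper opens to 85 mm and grips with 20 to 120 N. Pads are 22 mm wide; open, the fingers measure 114 mm over their backs; the gripper's body (76 mm by 85 mm) begins 54 mm behind the grasp point. The pads swing forward as they close: fully open they stand 13 mm farther back than shut.
Start: joints at [-78.192, 17.813, 0.802, 86.603, -0.252, 75.585, -1.558], TCP at [0.135, 0.533, 0.248] pointing down, gripper open.
Joint ranges: [-154.91, 154.91], [-16.99, 109.72], [-72.82, 74.43], [7.12, 147.25], [-82.49, 262.49], [11.32, 116.49], [-174.64, 174.64]. Speed limits (degrees/s): [159.86, 159.86, 180, 180, 180, 180, 180].

## Interface

Orientations are given as [roll, pitch, yaw] about the fixed x, y, z axes, in that order (R = Rz(yaw) Ry(pitch) Rx(roll)).
In Python, from station import robot, fingers, vision, workorder, recognise gives the robot as it stands. Calls block until the motion is done:
- robot.move_to(position, orientation): joint-space move of the TCP to a pose.
- robot.line_to(position, orientation=None, velocity=0.15, f_stop=None): straight line of the TCP; orientation=None keeps the orientation; velocity is the mean speed in m/s. With f_stop (N) it stops when the force on the tool has changed by that much, and returns True; else False.
- robot.move_j(angles): joint-space move.
- fingers.gripper_to(opening, force=None): opening from 0.0 (shut) to 1.0 (fully open); force is the grip in N (None keeps the last); returns when the fingers have stopped.
- robot.pause(seconds).
- robot.inverse_kinematics(position, orientation): joint angles nearest the present ones, or None.
- vision.grab_frame(name): name is "side" or "top" or "wrist"; returns the picture (384x512x3 uint8, red, green, blue); there is no depth.
- vision.calibration(name): a dict with "mtx" (3x3 intrinsics, pixels), "extrinsics" (4x4, takes a point from world to camera coordinates); the wrist camera has in their place "T_tool_cam" (4x4, takes a point from camera to tool coordinates, whose origin is the TCP and whose axes are the flange's). Camera axes: x right, y up, looking along -z (the intrinsics and any distortion apply to the point x, -y, -z); pixel columns grow to the right and rows downward; lengths in m; the calibration is good to about 2 mm. A picture is of the moment at which its call begins: read the wrist's pose just before it. calibration takes no time and is no camera call.
A pose or a line that the arm cannot do raises robot.PlanningError and nothing moves.
- workorder.close_job(): hands the job in, once; it reports no verdict.
Trained networks look in the newest picture that a camera, given by its name, has taken for a name from the list of things; names that differ only in an ending like _2 or _b are one class to them, and where a whole thing is asked for, a point or a joint stands for the part that bears it (a point fixed in the world has none). Each returns a list of dicts, best first, with "p" (0 to 1); they miss things now and then, are a little off and sometimes report something else, mostly with a low value. They report only what shows in the picture. A call takes as long as a camera call. They do not tell look-alikes from the thing itself.
- recognise(label, camera): "rect" ([centre column, centre row, width, height] in pixels, round what is visible of it).
Readings, each from a call of its own:
- robot.current_time_s(): time.
- robot.current_joint_positions(): joint angles.
- robot.current_dq(): joint speeds.
- robot.current_joint_torque(): joint torques, N m.
- robot.current_tool_pos(): TCP position.
- robot.current_eef_rot(): TCP orientation.
- robot.current_contact_force(): force on the tool from outside, world axes, zero at the start.
- robot.current_torque(): the same for the moment, N m.
- robot.current_finger_gap(): opening from 0.0 (shut) to 1.0 (fully open).
Only numpy, scipy, OpenCV 4.12 (cv2) and the standard library are available. Lean on these libraries where they do the work, as an engineer would, in place of code of your own. Each camera call takes 0.05 s, during which the arm holds its last target.

## Working session

There is one attempt and no reset: what is moved stays moved. The work goes in short steps, each a Python script; the robot and the scene stay as the last script left them, time stands still between calls to the robot, and variables do not carry over. Pictures are saved under pics/ and viewed, and the job is handed in when it is done.

```bash
mkdir -p pics; ls
python3 - <<'E'
from station import robot, fingers, vision, workorder, recognise
import cv2
print(robot.current_time_s(), robot.current_tool_pos(), robot.current_eef_rot(), robot.tip_reach)
for n in ["side","top","wrist"]:
    im=vision.grab_frame(n); cv2.imwrite(f"pics/{n}0.png",cv2.resize(im[:,:,::-1],None,fx=1.5,fy=1.5,interpolation=cv2.INTER_CUBIC))
    print(n,vision.calibration(n))
for l in ["heel_mid","toe_mid","egg_mid","rail_mid","insert_heel","insert_toe","insert_egg","insert_rail","jar_mid","tin_mid"]:
    print(l,[( [round(v) for v in d["rect"]],round(d["p"],2)) for d in recognise(l,"top")])
print(robot.current_time_s())
E
```

```text
pics
0.0 [0.13471114 0.53254604 0.24724326] [-1.79868259e+02  3.85339539e-03  1.65809372e+02] 0.017
side {'mtx': array([[493.53818876,   0.        , 264.29285264],
       [  0.        , 493.53818876, 192.41921936],
       [  0.        ,   0.        ,   1.        ]]), 'extrinsics': array([[ 0.96550847, -0.25967868,  0.01898369, -0.47283092],
       [ 0.18919483,  0.74979478,  0.63404503, -0.12127768],
       [-0.17888185, -0.60858423,  0.77306308, -1.10024878],
       [ 0.        ,  0.        ,  0.        ,  1.        ]])}
top {'mtx': array([[389.70231676,   0.        , 252.74433738],
       [  0.        , 389.70231676, 190.41602562],
       [  0.        ,   0.        ,   1.        ]]), 'extrinsics': array([[-0.02108399, -0.99975678,  0.00646809,  0.00998106],
       [ 0.99579274, -0.02042246,  0.08932942, -0.47336133],
       [-0.0891756 ,  0.0083243 ,  0.99598113, -1.11074898],
       [ 0.        ,  0.        ,  0.        ,  1.        ]])}
wrist {'mtx': array([[266.35428979,   0.        , 257.28900434],
       [  0.        , 266.35428979, 194.67582305],
       [  0.        ,   0.   
[... 236 characters left out ...]
68211924e-01, -9.63359614e-01,
        -1.26840178e-01],
       [ 0.00000000e+00,  0.00000000e+00,  0.00000000e+00,
         1.00000000e+00]])}
heel_mid [([304, 238, 20, 24], 0.96), ([343, 243, 22, 24], 0.72)]
toe_mid [([137, 198, 37, 18], 0.89)]
egg_mid [([207, 205, 29, 16], 0.7)]
rail_mid [([296, 192, 29, 30], 0.56)]
insert_heel [([359, 140, 48, 38], 0.68), ([215, 137, 54, 43], 0.28)]
insert_toe [([292, 136, 50, 33], 0.98), ([175, 188, 21, 19], 0.7)]
insert_egg [([142, 145, 50, 31], 0.63), ([218, 136, 54, 40], 0.56), ([333, 182, 25, 17], 0.53)]
insert_rail [([216, 136, 57, 42], 0.85)]
jar_mid [([335, 183, 19, 18], 0.68), ([208, 204, 35, 17], 0.31)]
tin_mid [([176, 189, 20, 19], 0.73)]
0.65
```

Run:
```python
import cv2
a=cv2.imread("pics/top0.png"); 
# crop of native cols 100-400, rows 100-290
c=a[150:435,150:615]; cv2.imwrite("pics/top0c.png",cv2.resize(c,(800,490),interpolation=cv2.INTER_CUBIC))
```

```text
(no output)
```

View pics/side0.png

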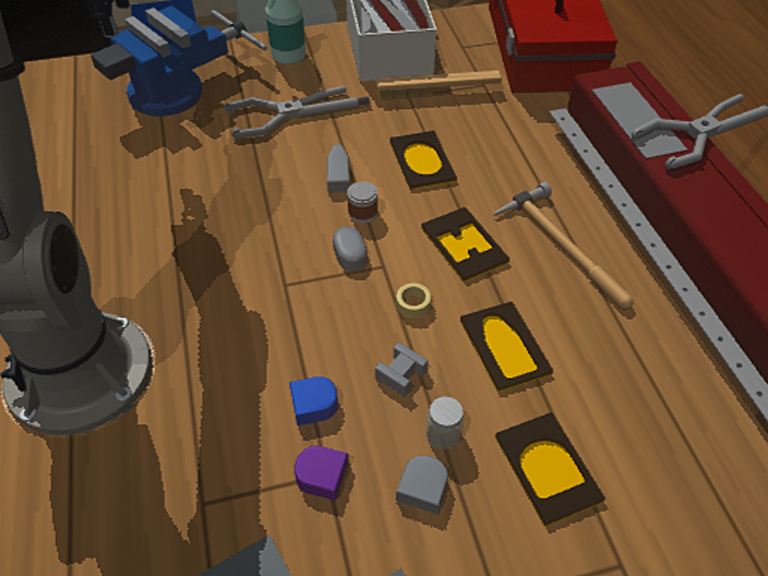

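View pics/wrist0.png

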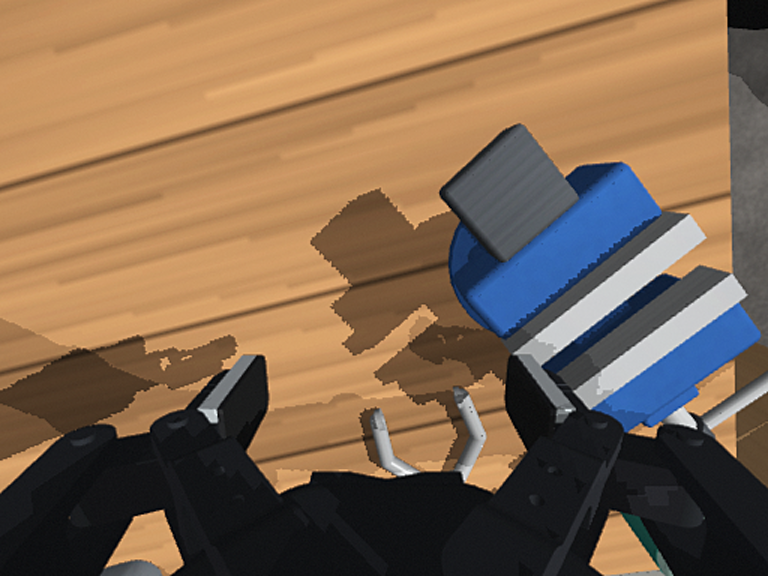

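```bash
sleep 1
```

```text
(no output)
```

View pics/top0c.png

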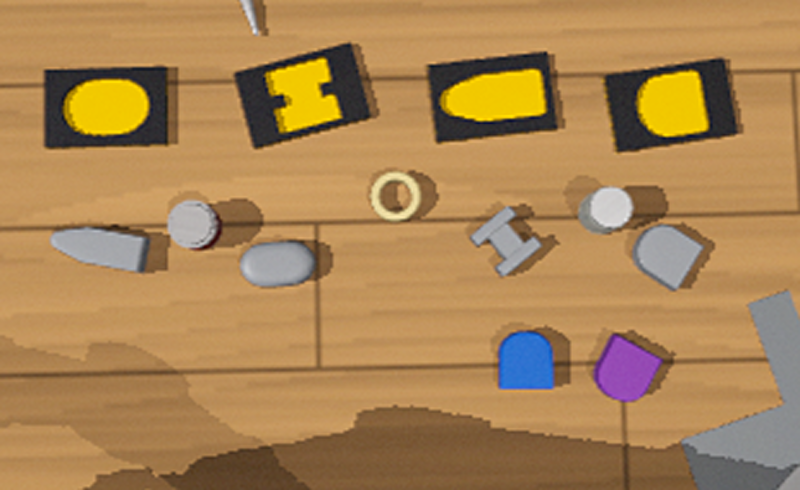

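The overhead crop shows everything. Inserts from left to right are egg, rail, toe and heel. Below them are the steel toe (100,248), egg (280,263), rail (505,240) and heel (668,257). The tin is at (195,222), the jar at (607,208), and the blue and purple look-alikes are below. Next I'll fit poses to the silhouettes from the top and side views.

```bash
cat > fit.py <<'E'
import numpy as np, cv2
from scipy.optimize import minimize
def proj(cal,P):
    P=np.asarray(P,float).reshape(-1,3); E=cal["extrinsics"]; c=P@E[:3,:3].T+E[:3,3]
    c=c*[1,-1,-1]; q=c@cal["mtx"].T; return q[:,:2]/q[:,2:]
def ray(cal,uv,z):
    E=cal["extrinsics"]; R,t=E[:3,:3],E[:3,3]
    d=np.linalg.inv(cal["mtx"])@[uv[0],uv[1],1]; d=R.T@(d*[1,-1,-1]); o=-R.T@t
    return o+d*(z-o[2])/d[2]
a=np.linspace
def ell(cx,cy,rx,ry,t0,t1,n=24):
    t=np.radians(a(t0,t1,n)); return np.c_[cx+rx*np.cos(t),cy+ry*np.sin(t)]
heel=np.r_[[[-29,-20],[29,-20]],ell(0,20,29,24,0,180)]
toe=np.array([[-20,-52.5],[20,-52.5],[20,14],[14,36],[8,50],[4,52.5],[-4,52.5],[-8,50],[-14,36],[-20,14]],float)
egg=np.r_[ell(0,13,25,29,0,180),ell(0,-13,25,29,180,360)]
rail=np.array([[-30,-28],[-15,-28],[-15,-13],[15,-13],[15,-28],[30,-28],[30,28],[15,28],[15,13],[-15,13],[-15,28],[-30,28]],float)
S=dict(heel=heel,toe=toe,egg=egg,rail=rail)
def layers(name):
    p=S[name]
    if name=="egg": return [(p,0),(p,22),(p*[.8,.85],27),(p*[.5,.5],30)]
    return [(p,0),(p,30)]
TILE={k:np.array([[-45,-70],[45,-70],[45,70],[-45,70]],float) for k in S}
TILE["heel"]=TILE["heel"]+[0,12]
SS=4
def sil(cal,lay,pose,box):
    """supersampled soft silhouette in native-pixel box (u0,v0,u1,v1)"""
    x,y,th=pose; c,s=np.cos(th),np.sin(th); R=np.array([[c,-s],[s,c]])
    u0,v0,u1,v1=box; m=np.zeros(((v1-v0)*SS,(u1-u0)*SS),np.uint8); prev=None
    for p,z in lay:
        w=np.c_[p@R.T/1000+[x,y],np.full(len(p),z/1000)]
        q=np.int32(np.round(((proj(cal,w)+.5-[u0,v0])*SS-.5)*16))
        cv2.fillPoly(m,[q],1,shift=4)
        if prev is not None:
            n=len(q)
            for i in range(n):
                cv2.fillConvexPoly(m,np.array([prev[i],prev[(i+1)%n],q[(i+1)%n],q[i]]),1,shift=4)
        prev=q
    return cv2.resize(m.astype(np.float32),(u1-u0,v1-v0),interpolation=cv2.INTER_AREA)
def fit(views,lay,x0,yaws):
    """views: list of (cal,mask float full image, box)"""
    best=None
    def f(p):
        p=[p[0],p[1],p[2]]; e=0
        for cal,m,b in views:
            e+=np.abs(sil(cal,lay,p,b)-m[b[1]:b[3],b[0]:b[2]]).sum()/max(m[b[1]:b[3],b[0]:b[2]].sum(),1)
        return e
    for y in yaws:
        p0=np.array([x0[0],x0[1],y])
        r=minimize(f,p0,method="Nelder-Mead",options=dict(initial_simplex=p0+np.array([[0,0,0],[.008,0,0],[0,.008,0],[0,0,.25]]),xatol=1e-4,fatol=1e-4,maxiter=200))
        if best is None or r.fun<best.fun: best=r
    return best
E
cat > meas.py <<'E'
from station import robot, fingers, vision
from fit import *
import json
T,Sd=vision.grab_frame("top"),vision.grab_frame("side")
ct,cs=vision.calibration("top"),vision.calibration("side")
def masks(im):
    h=cv2.cvtColor(im,cv2.COLOR_RGB2HSV).astype(int)
    steel=((h[...,1]<60)&(h[...,2]>75))
    yel=((h[...,0]>18)&(h[...,0]<32)&(h[...,1]>220)&(h[...,2]>150))
    dark=(h[...,2]<75)|yel
    return [x.astype(np.float32) for x in (steel,yel,dark)]
mt,ms=masks(T),masks(Sd)
def blob(m,near):
    n,l,st,c=cv2.connectedComponentsWithStats((m>0).astype(np.uint8),connectivity=4)
    i=1+np.argmin([np.hypot(*(c[k]-near))+(1e3 if st[k][4]<60 else 0) for k in range(1,n)])
    s=st[i]; return (l==i).astype(np.float32),(max(s[0]-8,0),max(s[1]-8,0),min(s[0]+s[2]+8,512),min(s[1]+s[3]+8,384)),c[i],s
dol=dict(heel=(359,199),toe=(137,198),egg=(207,203),rail=(296,193))
ins=dict(heel=(359,140),toe=(292,136),egg=(142,142),rail=(216,136))
out={}
Y=np.radians(np.arange(0,360,30))
for k,c in dol.items():
    m,b,cc,s=blob(mt[0],c); X=ray(ct,cc,.015)
    q=proj(cs,[X])[0]; m2,b2,c2,s2=blob(ms[0],q)
    for nm,v in (("both",[(ct,m,b),(cs,m2,b2)]),("top",[(ct,m,b)]),("side",[(cs,m2,b2)])):
        r=fit(v,layers(k),X[:2],Y if nm=="both" else [out["d_"+k][2]])
        if nm=="both": out["d_"+k]=list(r.x)
        print(k,nm,np.round(r.x[:2],4),round(np.degrees(r.x[2])%360,1),round(r.fun,3),s[4],s2[4] if nm=="both" else "")
for k,c in ins.items():
    m,b,cc,s=blob(mt[2],c); X=ray(ct,cc,.012); q=proj(cs,[X])[0]
    m2,b2,c2,s2=blob(ms[2],q)
    lay=[(TILE[k],0),(TILE[k],12)]
    my,by,cy,sy=blob(mt[1],c); my2,by2,_,sy2=blob(ms[1],q)
    cut=S[k].copy()
    if k!="rail":
        cc_=cut.mean(0); cut=cut*1.0
    # yaw from yellow, via enlarged outline
    big=cv2.dilate  # unused
    sc={"heel":(74/58,80/64),"toe":(56/40,121/105),"egg":(66/50,100/84)}.get(k)
    if k=="rail": cut=np.array([[-38,-36],[-7,-36],[-7,-21],[7,-21],[7,-36],[38,-36],[38,36],[7,36],[7,21],[-7,21],[-7,36],[-38,36]],float)
    elif k=="heel": cut=(cut-[0,12])*sc+[0,12]
    else: cut=cut*sc
    r0=fit([(ct,my,by)],[(cut,8)],X[:2],Y)
    print(k,"yel",np.round(r0.x[:2],4),round(np.degrees(r0.x[2])%360,1),round(r0.fun,3),sy[4])
    for nm,v in (("both",[(ct,m,b),(cs,m2,b2)]),("top",[(ct,m,b)]),("side",[(cs,m2,b2)])):
        r=fit(v,lay,r0.x[:2],[r0.x[2]])
        if nm=="both": out["i_"+k]=list(r.x)
        print(k,nm,np.round(r.x[:2],4),round(np.degrees(r.x[2])%360,1),round(r.fun,3),s[4],s2[4])
for k,c,h in (("jar",(335,183),.066),("tin",(176,188),.053)):
    print(k,ray(ct,c,h*.8)[:2])
json.dump(out,open("poses.json","w"))
for nm,im,cal in (("top",T,ct),("side",Sd,cs)):
    v=cv2.resize(im[:,:,::-1],None,fx=3,fy=3,interpolation=cv2.INTER_CUBIC)
    for k,(x,y,t) in out.items():
        R=np.array([[np.cos(t),-np.sin(t)],[np.sin(t),np.cos(t)]]); p=S[k[2:]]@R.T/1000+[x,y]
        q=proj(cal,np.c_[p,np.full(len(p),.03 if k[0]=="d" else .004)])
        cv2.polylines(v,[np.int32(q*3+1)],True,(0,0,255) if k[0]=="d" else (255,0,0),1)
    v=v[330:780,330:1160] if nm=="top" else v[200:1060,500:1250]
    v=cv2.resize(v,None,fx=min(800/v.shape[1],600/v.shape[0]),fy=min(800/v.shape[1],600/v.shape[0]))
    cv2.imwrite(f"pics/fit_{nm}.png",v)
E
python3 meas.py
```

```text
heel both [ 0.4392 -0.3127] 326.9 0.385 458 786
heel top [ 0.4393 -0.3132] 326.7 0.061 458 
heel side [ 0.4427 -0.304 ] 330.4 0.299 458 
toe both [0.4663 0.3361] 348.6 0.593 452 313
toe top [0.4665 0.3361] 349.0 0.124 452 
toe side [0.466  0.3393] 349.8 0.466 452 
egg both [0.4429 0.1335] 1.2 0.521 423 380
egg top [0.4434 0.1334] 2.3 0.07 423 
egg side [0.4445 0.1451] 359.6 0.423 423 
rail both [ 0.4635 -0.1244] 38.0 0.957 314 404
rail top [ 0.4636 -0.1247] 38.3 0.095 314 
rail side [ 0.4659 -0.1154] 35.1 0.843 314 
heel yel [ 0.6195 -0.3327] 5.2 0.088 562
heel both [ 0.6196 -0.3332] 7.5 0.203 1339 2790
heel top [ 0.62   -0.3337] 7.8 0.107 1339 2790
heel side [ 0.6188 -0.3335] 7.6 0.089 1339 2790
toe yel [ 0.6317 -0.1152] 5.6 0.078 630
toe both [ 0.6313 -0.1151] 5.3 0.227 1318 1981
toe top [ 0.6317 -0.1155] 5.7 0.113 1318 1981
toe side [ 0.6308 -0.1154] 5.2 0.107 1318 1981
egg yel [0.6283 0.3289] 2.9 0.093 582
egg both [0.6279 0.3287] 0.6 0.24 1352 1058
egg top [0.6294 0.3294] 0.7 0.11 1352 1058
egg side [0.6271 0.329 ] 0.1 0.124 1352 1058
rail yel [0.6375 0.1027] 194.7 0.089 535
rail both [0.6375 0.1029] 193.6 0.241 1318 1423
rail top [0.6386 0.1032] 194.0 0.115 1318 1423
rail side [0.6375 0.103 ] 193.7 0.124 1318 1423
jar [ 0.48693652 -0.23292462]
tin [0.48295169 0.21867302]
```

View pics/fit_top.png

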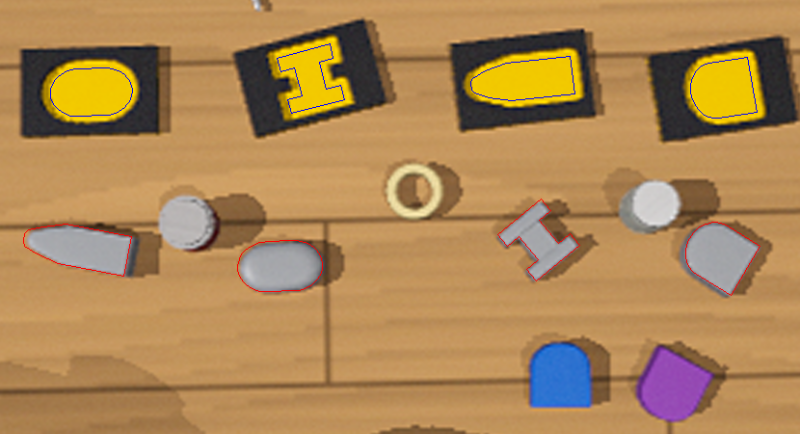

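View pics/fit_side.png

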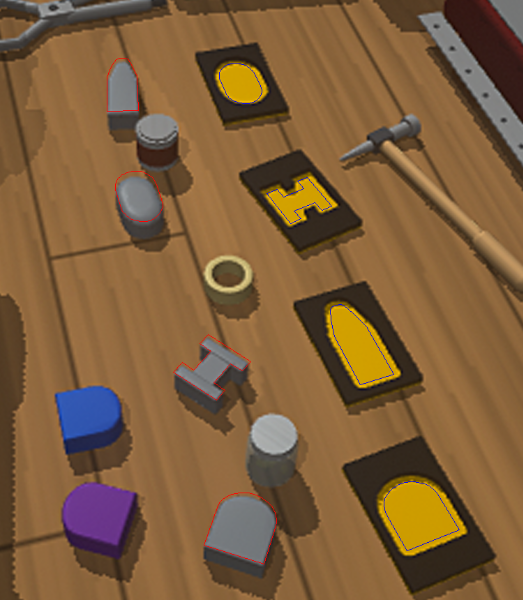

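The fitted outlines lie on all four dollies and cut-outs in both views, and the two cameras agree within about 1 mm on the inserts. I'll write the pick-and-place helper and start with the rail, which has the most clear space around it.

```bash
cat > pp.py <<'E'
from station import robot, fingers, vision
import numpy as np, json, cv2
P=json.load(open("poses.json"))
W=dict(heel=58,toe=40,egg=50,rail=60); OFF=dict(heel=4.,toe=-6.,egg=0.,rail=0.)
ZG=.0265; HI=.14
def at(pose,off):
    x,y,t=pose; return np.array([x-np.sin(t)*off/1000,y+np.cos(t)*off/1000])
def wrap(d): return (d+180)%360-180
def plan(k):
    g=at(P["d_"+k],OFF[k]); p=at(P["i_"+k],OFF[k]); yg=np.degrees(P["d_"+k][2]); yp=np.degrees(P["i_"+k][2])
    if k in("egg","rail"): yp=yg+(wrap(2*(yp-yg))/2)
    best=None; j=np.array(robot.current_joint_positions())
    for h in (0,180):
        q1=robot.inverse_kinematics([*g,HI],[180,0,wrap(yg+h)]); q2=robot.inverse_kinematics([*p,HI],[180,0,wrap(yp+h)])
        if q1 is None or q2 is None: continue
        q1,q2=np.array(q1),np.array(q2)
        c=np.abs(q1-j).max()+np.abs(q2-q1).max()
        if best is None or c<best[0]: best=(c,g,p,wrap(yg+h),wrap(yp+h),q1,q2)
    return best
def pick(k):
    c,g,p,yg,yp,q1,q2=plan(k); print(k,"pick",g.round(4),round(yg,1),"place",p.round(4),round(yp,1),"q",q1.round(),q2.round())
    fingers.gripper_to(1.0)
    robot.move_to([*g,HI],[180,0,yg])
    if robot.line_to([*g,.06],velocity=.25): print("?")
    print("stop",robot.line_to([*g,ZG],velocity=.06,f_stop=12), robot.current_tool_pos().round(4))
    fingers.gripper_to(0.0,force=60)
    print("gap mm",robot.current_finger_gap()*85, "F",np.round(robot.current_contact_force(),1),"t",robot.current_time_s())
    robot.line_to([*g,HI],velocity=.15)
    print("gap mm",robot.current_finger_gap()*85,"F",np.round(robot.current_contact_force(),1),"t",robot.current_time_s())
    return p,yp
def place_down(k,p,yp):
    robot.move_to([*p,HI],[180,0,yp])
    robot.line_to([*p,.05],velocity=.2)
    s=robot.line_to([*p,ZG+.004-.002],velocity=.03,f_stop=6)
    print("contact",s,robot.current_tool_pos().round(4),np.round(robot.current_contact_force(),1),"t",robot.current_time_s())
def release(k,p):
    fingers.gripper_to(min(1,(W[k]+18)/85))
    z=robot.current_tool_pos(); robot.line_to([z[0],z[1],.07],velocity=.1); robot.line_to([z[0],z[1],HI],velocity=.3)
    print("t",robot.current_time_s(),"F",np.round(robot.current_contact_force(),1))
def snap(name,out,f=1.5):
    im=vision.grab_frame(name); cv2.imwrite(out,cv2.resize(im[:,:,::-1],None,fx=f,fy=f,interpolation=cv2.INTER_CUBIC)); return im
E
python3 - <<'E'
from pp import *
p,yp=pick("rail")
json.dump([list(p),yp],open("pl.json","w"))
snap("wrist","pics/rail_w.png")
E
```

```text
rail pick [ 0.4635 -0.1244] 38.0 place [0.6375 0.1029] 13.6 q [-32.  22.  58. 108. -21.  61. -18.] [-37.  39.  43.  80. -27.  72. -68.]
stop False [ 0.4635 -0.1246  0.0264]
gap mm 24.96468673191982 F [-1.   0.9  4.6] t 5.3417
gap mm 24.86489334221908 F [-0.2 -0.3 -4.7] t 6.25
```

View pics/rail_w.png

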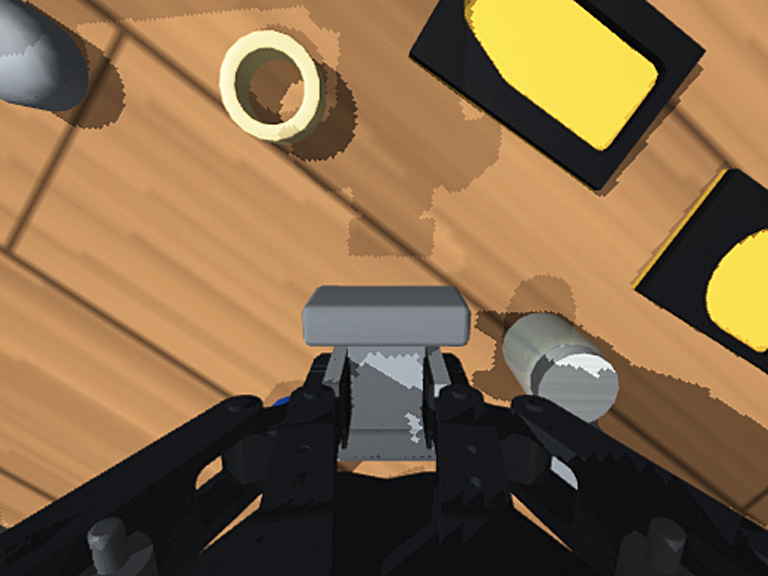

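The gap reads 25 mm, so the jaws closed on the rail's web. The yaw convention needs +90° for gripping across object x. The grip is sound and the tool yaw still matches the dolly's orientation, so this placement is still valid. I'll place the rail this way, with a small release opening, and correct the yaw for the other three.

Run:
```python
from pp import *
import pp
p,yp=json.load(open("pl.json"))
place_down("rail",p,yp)
print("gap",robot.current_finger_gap()*85)
snap("side","pics/rail_s.png"); snap("wrist","pics/rail_w2.png")
```

```text
contact True [0.6373 0.1031 0.0309] [-0.2 -0.6  5.2] t 8.625
gap 24.49200046914838
```

View pics/rail_s.png

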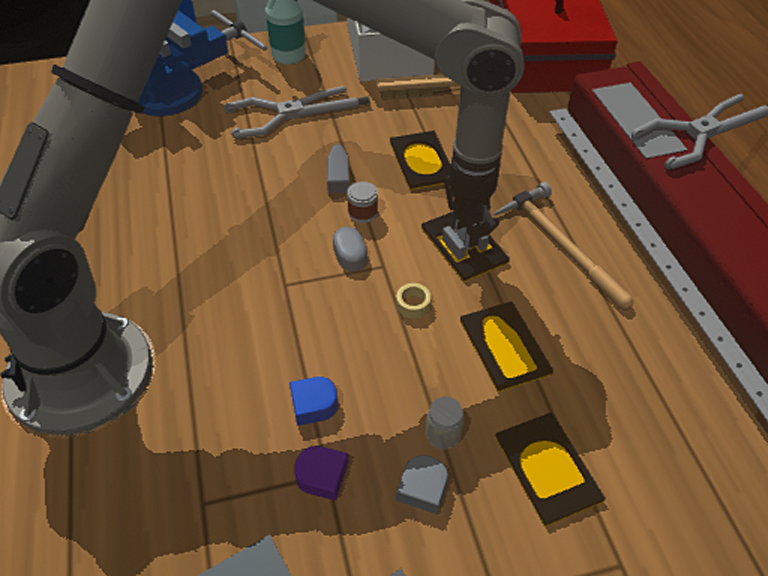

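View pics/rail_w2.png

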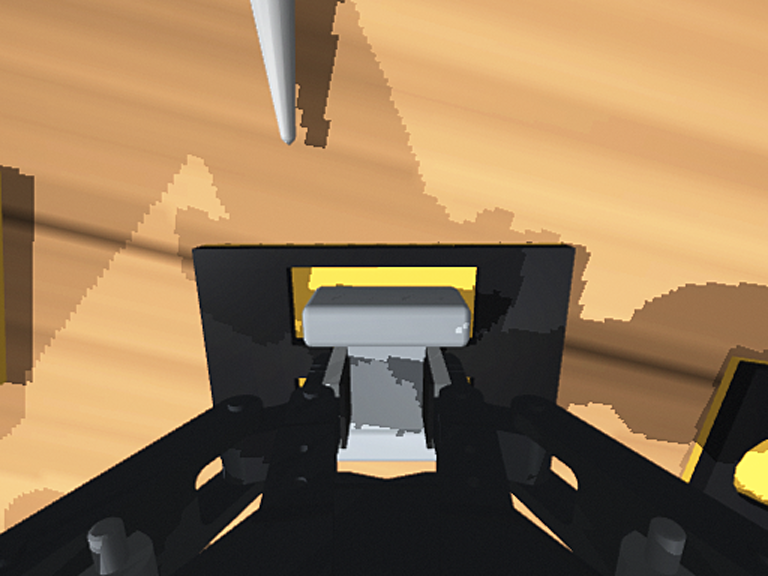

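The wrist picture shows the rail inside the cut-out with yellow on all visible sides. Contact came at z=0.0309 against an expected 0.0305, so it's on the floor. I'll release it, then pick the toe with the corrected yaw.

```bash
sed -i 's/for h in (0,180)/for h in (90,-90)/' pp.py
python3 - <<'E'
from pp import *
import pp
p,yp=json.load(open("pl.json"))
pp.W["rail"]=22
release("rail",p)
p,yp=pick("toe")
json.dump([list(p),yp],open("pl.json","w"))
snap("wrist","pics/toe_w.png"); snap("top","pics/toe_t.png")
E
```

```text
t 9.9667 F [-0.7 -0.6 -0.4]
toe pick [0.4651 0.3302] 78.6 place [ 0.6319 -0.1211] 95.3 q [-69.  31.  46.  94. -24.  66. -28.] [-13.  37.  37.  81. -22.  70.  31.]
stop False [0.4652 0.3302 0.0264]
gap mm 38.34815956652254 F [-2.   0.3  4.5] t 13.2417
gap mm 38.35080629560094 F [-0.7 -0.4 -5.5] t 14.15
```

View pics/toe_w.png

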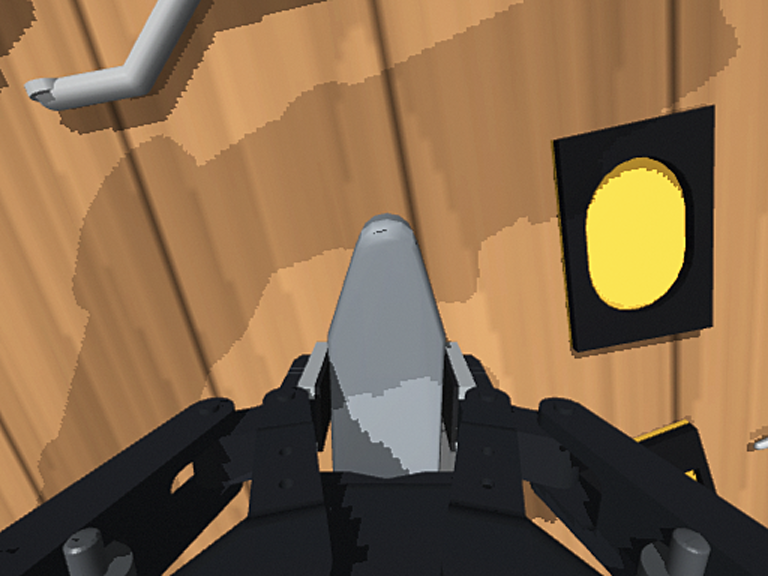

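View pics/toe_t.png

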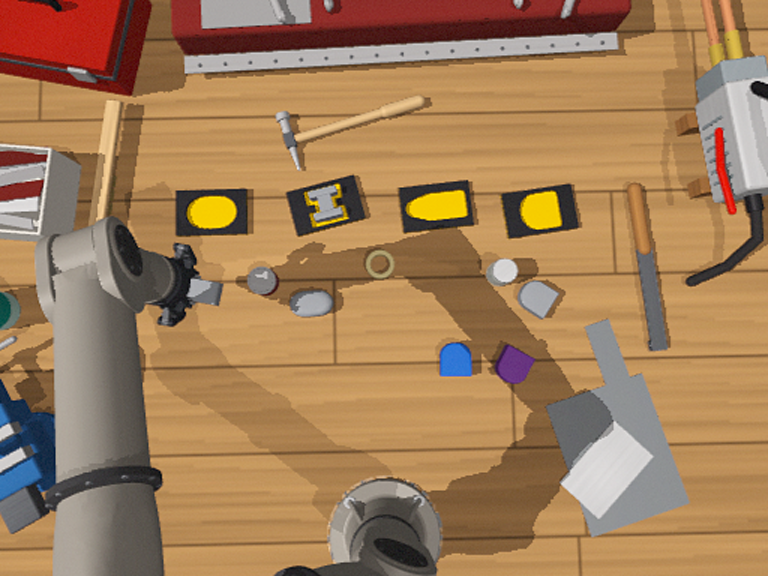

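The rail (325,204) is seated in its H cut-out. The toe is gripped squarely with its tip pointing away from the hand. I'll place it, then pick the egg.

Run:
```python
from pp import *
p,yp=json.load(open("pl.json"))
place_down("toe",p,yp)
z=robot.current_tool_pos()[2]
assert abs(z-.0305)<.002
snap("wrist","pics/toe_w2.png")
release("toe",p)
p,yp=pick("egg")
json.dump([list(p),yp],open("pl.json","w"))
snap("wrist","pics/egg_w.png"); snap("top","pics/egg_t.png")
```

```text
contact True [ 0.6317 -0.1209  0.0311] [-0.6 -1.1  5.4] t 17.2083
t 18.5333 F [ 0.3  0.4 -1. ]
egg pick [0.4429 0.1335] 91.2 place [0.6279 0.3287] 90.6 q [-63.  19.  55. 110. -18.  60.   0.] [-52.  47.  46.  67. -32.  78.  -9.]
stop False [0.4429 0.1334 0.0264]
gap mm 48.42159740399385 F [-0.9  0.3  6.9] t 21.7333
gap mm 48.514785992786884 F [-0.5 -0.5 -4.8] t 22.6417
```

View pics/toe_w2.png

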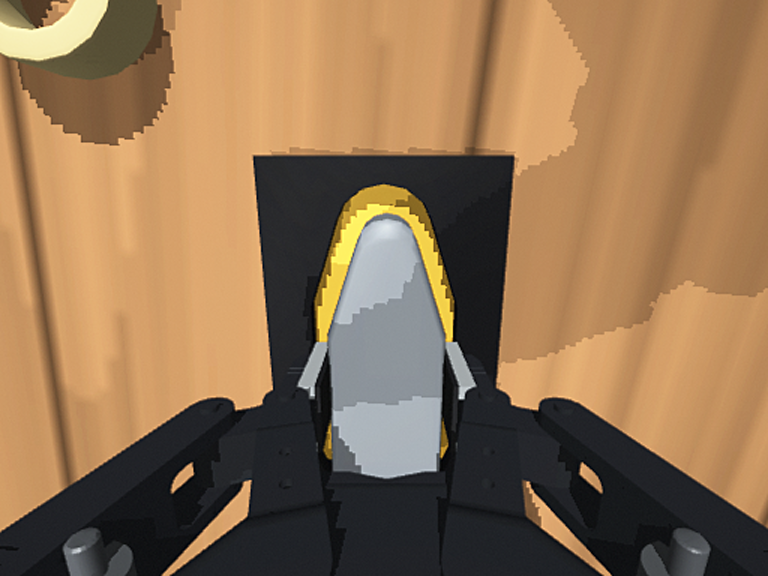

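View pics/egg_w.png

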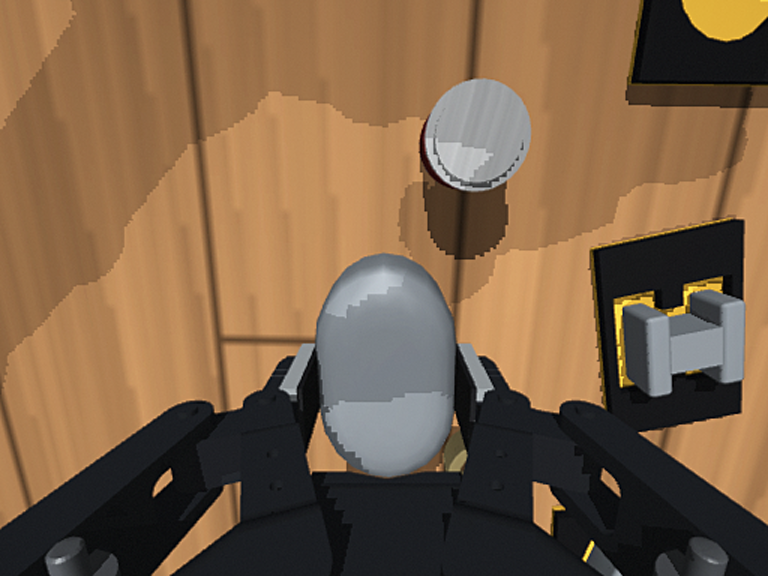

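View pics/egg_t.png

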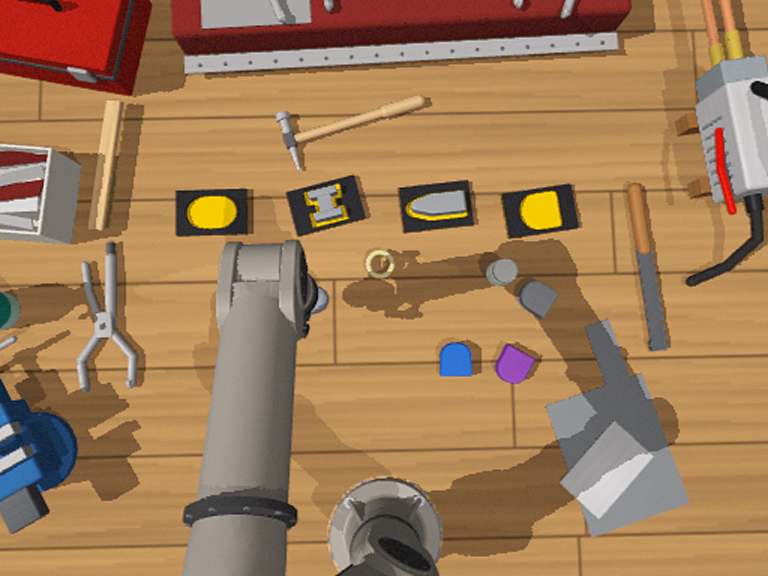

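The toe sits in its cut-out with yellow all round, and the egg is held centrally. Next I'll place the egg and pick the heel.

Run:
```python
from pp import *
p,yp=json.load(open("pl.json"))
place_down("egg",p,yp)
z=robot.current_tool_pos()[2]
assert abs(z-.0305)<.002
snap("wrist","pics/egg_w2.png")
release("egg",p)
p,yp=pick("heel")
json.dump([list(p),yp],open("pl.json","w"))
snap("wrist","pics/heel_w.png"); snap("side","pics/heel_s.png")
```

```text
contact True [0.6277 0.3287 0.0314] [ 0.9 -0.2  5.6] t 24.9917
t 26.3167 F [-1.1  0.1 -0.8]
heel pick [ 0.4414 -0.3094] 56.9 place [ 0.619  -0.3292] 97.5 q [ -9.  32.  60.  99. -30.  67.  27.] [  1.  47.  51.  69. -35.  79.  56.]
stop False [ 0.4413 -0.3096  0.0265]
gap mm 56.54115693672481 F [-0.7  1.3  4.8] t 30.5417
gap mm 56.187973117532124 F [ 0.   0.4 -5.5] t 31.45
```

View pics/egg_w2.png

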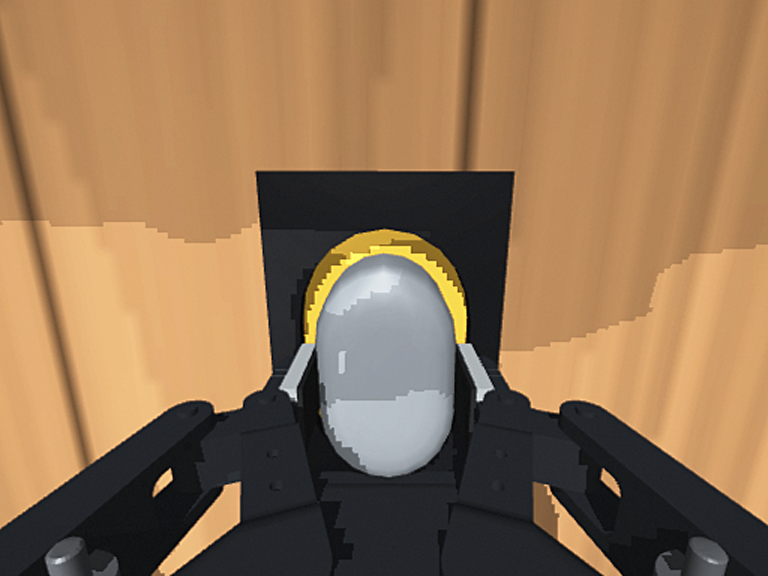

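View pics/heel_w.png

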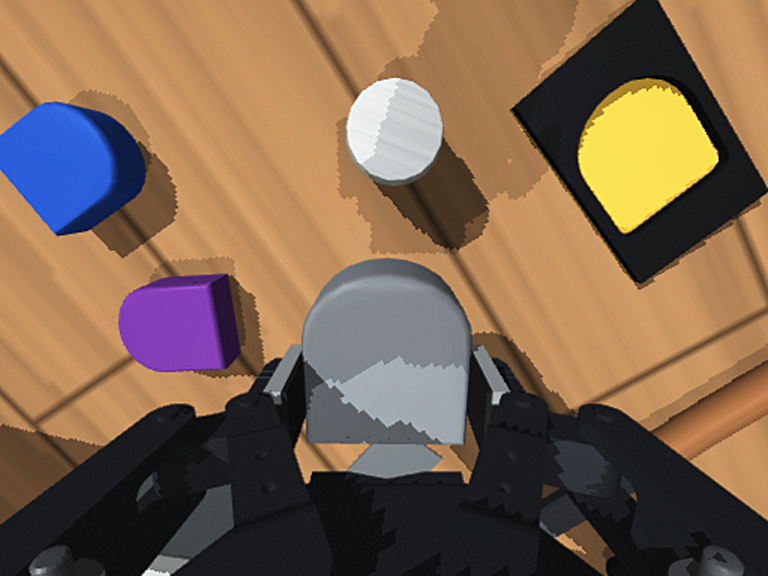

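View pics/heel_s.png

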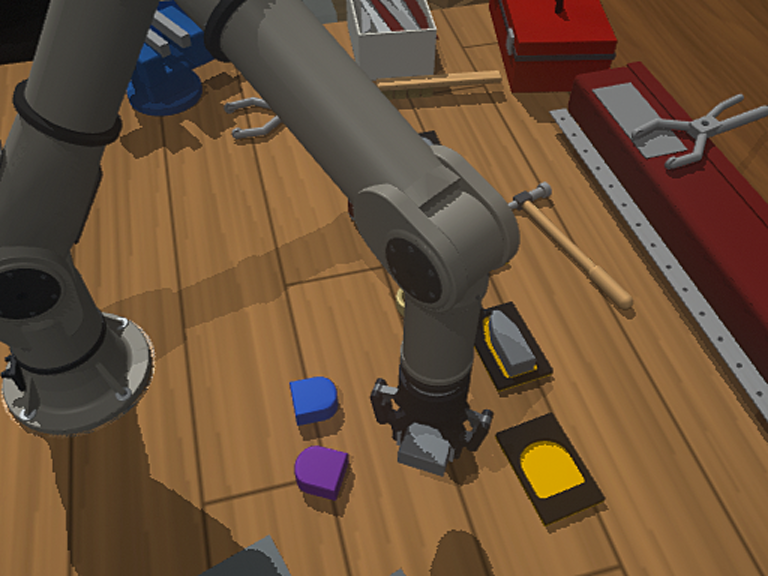

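The wrist view shows the egg in its cut-out, with yellow on the far end and both far sides. The steel heel is held with its rounded end forward, and the jar is untouched. Now I'll place the heel.

Run:
```python
from pp import *
p,yp=json.load(open("pl.json"))
place_down("heel",p,yp)
z=robot.current_tool_pos()[2]
assert abs(z-.0305)<.002
snap("wrist","pics/heel_w2.png")
release("heel",p)
robot.move_to([.45,-.05,.3],[180,0,90])
a=snap("side","pics/end_s0.png"); 
robot.move_to([.15,.50,.3],[180,0,165])
t=snap("top","pics/end_t0.png"); s=snap("side","pics/end_s0.png")
c=lambda im,x0,y0,x1,y1,f,n: cv2.imwrite(n,cv2.resize(im[y0:y1,x0:x1,::-1],None,fx=f,fy=f,interpolation=cv2.INTER_CUBIC))
c(t,105,105,395,265,2.75,"pics/end_t.png"); c(s,190,70,420,360,2,"pics/end_s.png")
print(robot.current_time_s())
```

```text
contact True [ 0.619  -0.329   0.0313] [0.3 0.2 6.8] t 33.5083
t 34.8417 F [-0.7  0.  -1.3]
38.5833
```

View pics/end_t.png

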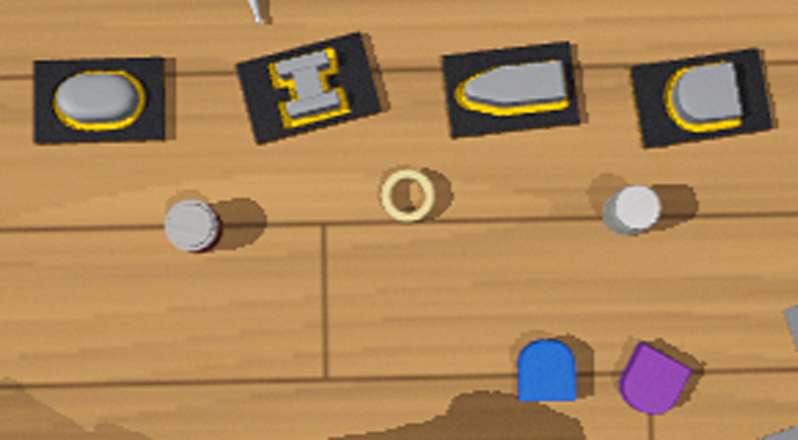

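View pics/end_s.png

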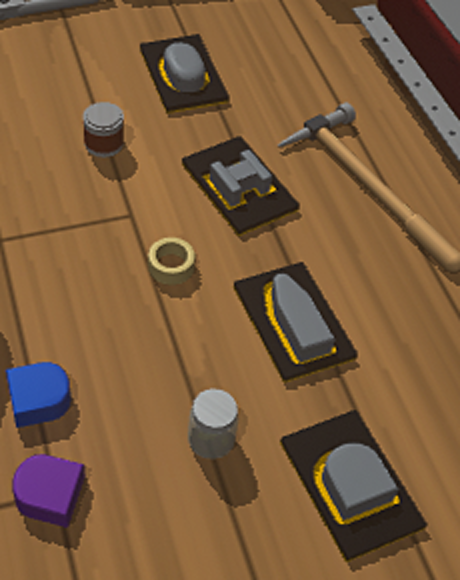

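All four dollies are in their matching cut-outs, the right way round, and the jar and tin stand upright where they were. One last check fits the final poses numerically before handing in.

Run:
```python
from station import robot, vision, workorder
from fit import *
import json
P=json.load(open("poses.json")); ct=vision.calibration("top"); T=vision.grab_frame("top")
h=cv2.cvtColor(T,cv2.COLOR_RGB2HSV).astype(int); m=((h[...,1]<60)&(h[...,2]>90)).astype(np.uint8)
for k in S:
    x,y,t=P["i_"+k]; q=proj(ct,[[x,y,.03]])[0]; n,l,st,c=cv2.connectedComponentsWithStats(m,connectivity=4)
    i=l[int(round(q[1])),int(round(q[0]))]; s=st[i]; b=(s[0]-6,s[1]-6,s[0]+s[2]+6,s[1]+s[3]+6)
    r=fit([(ct,(l==i).astype(np.float32),b)],[(p,z+4) for p,z in layers(k)],[x,y],[t])
    d=r.x[:2]-[x,y]; R=np.array([[np.cos(t),np.sin(t)],[-np.sin(t),np.cos(t)]])
    print(k,"err mm in insert frame",(R@d*1000).round(1),"yaw",round(np.degrees(r.x[2]-t),1),"res",round(r.fun,3),"area",s[4])
```

```text
heel err mm in insert frame [ 1.5 -1.1] yaw 3.0 res 0.124 area 432
toe err mm in insert frame [ 0.6 -2.1] yaw 0.6 res 0.207 area 436
egg err mm in insert frame [1.3 0.5] yaw -1.6 res 0.204 area 397
rail err mm in insert frame [-2. -0.] yaw -0.6 res 0.349 area 276
```

Run:
```python
from station import robot, workorder
print(workorder.close_job(), robot.current_time_s())
```

```text
the job is handed in; nothing more can be done
the job is handed in; nothing more can be done
```

All four steel dollies are in their matching foam inserts, set down on the yellow floors, released, and the job is handed in. It took about 39 s of the 106 s allowed.

- **Seating:** each dolly touched down within 1 mm of the expected floor height. The final top and side pictures show all four down in their cut-outs, the right way round.
- **Final fit:** measured against the inserts, the position errors are about 2 mm or less and yaw is within 3°, against 8 mm clearance all round. The fit residuals were moderate, highest for the rail at 0.35, so these figures are approximate.
- **Other items:** the jar, the tin and the blue and purple look-alikes were not touched and stand where they were.
- **One slip:** my first grasp was turned a quarter turn, so I gripped the rail across its web instead of the bars' outer faces. The hold was firm and the rail went home correctly. I fixed the angle before gripping the other three.

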